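Fit the spacer collar and hold the flow cell in its locating corner

ROBOT

A 6-joint arm with a two-finger parallel gripper is mounted at the origin on the work surface. World frame = base frame: x ahead of the robot, y to its left, z up, the work surface at z = 0. Lengths are in m, angles in rad, forces in N, time in s.
With the tool pointing down it reaches from about 0.3 to 0.825 m from the base axis. Payload 5.4 kg.
Tool frame: the origin (TCP) lies midway between the tips of the shut fingers; the grasp point (between the pads) lies bot.hold_point_z behind it (bot.hold_point_z is the distance from the TCP to the grasp point, in m); z points along the fingers, y is the line along which they close (so a half turn about z gives the same grasp; the last joint's range is limited). The gripper opens to 92 mm and grips with 3 to 60 N. Pads are 20 mm wide; open, the fingers measure 128 mm over their backs; the gripper's body (75 mm by 189 mm) begins 69 mm behind the grasp point.
Start: joints at [-1.414, 0.158, 1.597, -0, 1.386, -0.21], TCP at [0.206, -0.537, 0.215] pointing down, gripper open.
Joint ranges: [-2.91, 2.91], [-0.94, 2.29], [0.18, 2.7], [-1.29, 4.43], [0.17, 2.64], [-3, 3]. Speed limits (rad/s): [2.57, 2.57, 3.14, 3.14, 3.14, 3.14].

INTERFACE

Orientations are given as [roll, pitch, yaw] about the fixed x, y, z axes, in that order (R = Rz(yaw) Ry(pitch) Rx(roll)).
In Python, from station import status, eyes, order, finder, bot gives the robot as it stands.
- The arm moves only by the tool apply_moves, never from a script. Its argument "increments" is a list of rows, each an object with "linear": the shift along the tool's x, y, z in cm, a list of three; "yaw": the turn about the tool's z in rad. A call has 1 to 5 rows; each row is the pose to reach, as a shift and turn from the pose commanded when the call began, along the tool's axes at that moment; what a row does not reach only later rows make up. A row lasts 1/10 s, in which the tool goes at most 50 mm and 8.59 degrees, less where a joint would pass 70% of its speed; a pose out of reach is approached as far as the arm can. A call with a gripper value outside its range is refused whole. "fingers" is the gripper command: -1 is shut, 1 is fully open, values between are in proportion, set as the call begins (left out, the last holds). The fingers move at their own pace and stop on an object; "newtons" is the grip in N (left out, the last holds). Time passes only in rows, so rows that repeat a pose let the fingers close. It gives the time, the measured TCP pose, the force, the opening and the grip force at its end, in the units of the state.
- status.observe(): the state, without advancing time (a new reading comes with each control period).
- eyes.read_camera(name): name is "side" or "top" or "wrist"; returns a dict with "frame" (400x640x3 uint8, red, green, blue), "intrinsics" (3x3 intrinsics, pixels), "distortion" ([k1, k2, p1, p2, k3] as OpenCV has them; the pictures are not rectified), "rvec" (rotation vector, rad) and "tvec" (3), from world to camera coordinates, as OpenCV has them; the wrist camera has in their place "mount" (4x4, takes a point from camera to tool coordinates, whose origin is the TCP and whose axes are the flange's). Camera axes: x right, y down, z forward; pixel columns grow to the right and rows downward; lengths in m; the calibration is good to about 2 mm. A picture is of the moment at which its call begins: read the wrist's pose just before it. There is no depth.
- order.hand_in(): hands the job in; it is judged then, once.
Trained networks look in the newest picture that a camera, given by its name, has taken for a name from the list of things; names that differ only in an ending like _2 or _b are one class to them, and where a whole thing is asked for, a point or a joint stands for the part that bears it (a point fixed in the world has none). Each returns a list of dicts, best first, with "p" (0 to 1); they miss things now and then, are a little off and sometimes report something else, mostly with a low value. They report only what shows in the picture. A call takes as long as a camera call.
- finder.trace(label, camera): "pixels" (400x640 bool, what is visible of it) and "box" ([left, top, width, height] in pixels, round what is visible of it).
The state is a dict: "t": time; "qpos": joint angles; "qd": joint speeds; "tau": joint torques, N m; "tcp_pos": TCP position; "orientation": TCP orientation; "wrist_force": force on the tool from outside, world axes, zero at the start; "ft_torque": the same for the moment, N m; "grip_width": opening from 0.0 (shut) to 1.0 (fully open); "finger_force": force on a finger pad.
Only numpy, scipy, OpenCV 4.12 (cv2) and the standard library are available. Lean on these libraries where they do the work, as an engineer would, in place of code of your own. Each camera call takes 0.05 s, during which the arm holds its last target. There are 200 camera calls.

TASK

Slip the tallest of the three steel spacer collars over the upright stud on the aluminium cell block, right down onto the block, and let go of the collar. Then push the block into the corner of the locating plate, long side along the long fence, flat on the plate and flush with both fences, and finish while still holding the block itself there, pressed firmly against both fences at once and without touching the collar. Leave the other two collars and the things lying about where they are.

Things in the scene. Friction and masses are not known exactly. Their poses are not given: they have to be found in the camera images.
- plate: Dark steel locating plate, 220 (x) x 190 (y) x 8 mm, fixed to the bench; it lies anywhere and at an angle (up to 0.4 rad either way). Plate and fences are ground smooth and slippery (friction about 0.25). Origin at the centre of its underside, z up. Two low steel fences stand on it and meet in a corner towards +x, +y of the plate.
- corner (a point): Point on the plate's top face where the inner faces of the two fences meet, axes as the plate's, at (75, 60, 8) mm from the plate's origin. The free room for the block lies to -x and -y of it.
- fence_long: Steel bar fixed on the plate, 150 mm along the plate's x, 14 mm thick, its top only 12 mm above the plate's top face (20 mm above the bench), so fingers can pass over it. Its inner face looks to the plate's -y and lies at plate y = +60 mm. Origin at the centre of its underside.
- fence_short: Steel bar fixed on the plate, 100 mm along the plate's y, 14 mm thick, 12 mm high like the other. Its inner face looks to the plate's -x and lies at plate x = +75 mm. Origin at the centre of its underside.
- block: Loose aluminium flow-cell block, 64 (x) x 48 (y) x 50 mm (z), about 0.4 kg, a round glass window in each end face (+x and -x), and a steel stud 10 mm in diameter standing 36 mm up from the middle of its top face. It stands on the plate, away from the fences, its long side turned less than 0.35 rad from the long fence. Origin at the centre of its underside.
- block_center (a point): Centre of the cell block without its stud (25 mm above its underside), axes as the block's. Home in the corner it is 32 mm in x and 24 mm in y from the inner faces.
- stud_foot (a point): Point on the block's top face where the stud's axis rises (50 mm above the block's underside); the stud's tip, slightly tapered, is 36 mm above it.
- collar_tall: The tallest of three loose steel spacer collars: plain ring, 34 mm outside, 15 mm bore, 30 mm tall, about 0.16 kg. The collars stand upright on the bench to the robot's right, in any order. Origin at the centre of its underside.
- collar_tall_center (a point): Centre of the tall collar, on its axis, 15 mm above its underside.
- collar_mid_center (a point): A lower steel collar, 34 mm outside, 15 mm bore, 18 mm tall; not to be moved. This point is its centre, 9 mm above its underside.
- collar_low_center (a point): The lowest steel collar, 34 mm outside, 15 mm bore, 10 mm tall; not to be moved. This point is its centre, 5 mm above its underside.
- nut: Round brass thumb nut, 20 mm across, 12 mm high, lying on the locating plate near its -x edge; not to be moved. Origin under its centre.
- wrench: Steel wrench, 130 mm long, lying on the bench near the robot; not to be moved. Origin under its middle.
- jar: Small amber jar, 44 mm in diameter, 50 mm tall, on the bench beyond the collars; not to be moved. Origin under its centre.
- beaker: Open glass beaker, 66 mm in diameter, 85 mm tall, on the bench to the right; not to be moved. Origin under its centre.
- flask: White plastic bottle with a blue cap, 60 mm in diameter, 130 mm tall, on the bench to the left of the plate; not to be moved. Origin under its centre.

How it is judged:
On the way, in this order (a step that is already met when the one before it is completed fails the run):
1. the tall collar sits on the block, around the stud, and is let go (horizontal distance between collar_tall_center and stud_foot below 0.004 m and z of collar_tall_center in the frame of stud_foot between 0.0125 and 0.0175 m and angle between collar_tall_center's own z axis and vertical below 0.12 rad and contact force between the fingers and collar_tall below 0.05 N), for 0.2 s.
2. the block, collar on its stud, is pressed against both fences at once by the gripper (horizontal distance between collar_tall_center and stud_foot below 0.004 m and z of collar_tall_center in the frame of stud_foot between 0.0125 and 0.0175 m and angle between collar_tall_center's own z axis and vertical below 0.12 rad and contact force between block and fence_long above 1.5 N and contact force between block and fence_short above 1.5 N and contact force between the fingers and block above 1.5 N and angle between the x axis of block_center and the x axis of plate, either way round below 0.05 rad and angle between block_center's own z axis and vertical below 0.05 rad and x of block_center in the frame of corner between -0.0345 and -0.0295 m and y of block_center in the frame of corner between -0.0265 and -0.0215 m and z of block_center in the frame of corner between 0.0225 and 0.0275 m), for 0.3 s.
At the end, for the whole second after the job is handed in: Tall collar down on the block round the stud (axis within 4 mm, height 2.5 mm), fingers off it; block flat, within 2.5 mm of home and 0.05 rad of square in the corner, still, fingers on it with over 1.5 N and pressing it with over 1.5 N on each fence (all of step 2 and contact force between the fingers and collar_tall below 0.05 N and linear speed of block below 0.01 m/s); the arm keeps its last pose, push and grip.
It fails at once if another collar or a thing lying about is shifted by over 25 mm (distance of any of collar_mid_center, collar_low_center, nut, wrench, jar, beaker, flask from where it was at the start of the episode above 0.025 m).
It also fails if it takes over 72 s, if anything falls off the work surface, if the arm or the gripper's body presses on something with over 40 N, if the wrist force passes 120 N, or if a joint passes its speed limit or range.

## Working session

There is one attempt and no reset: what is moved stays moved. The work goes in short steps, Python scripts to look and compute and a tool call to move; the robot and the scene stay as the last step left them, time stands still between calls to the robot, and variables do not carry over. Pictures are saved under pics/ and viewed, at most 10 in all, crops included, and the job is handed in when it is done.

Besides the shell and the picture viewer there is one more tool, called after "Emit:" by a JSON object that holds its "op" and its "data". apply_moves: Moves the arm, as the interface text tells. Its arguments: {"type":"object","properties":{"increments":{"type":"array","items":{"type":"object","properties":{"linear":{"type":"array","items":{"type":"number"}},"yaw":{"type":"number"}}}},"fingers":{"type":"number"},"newtons":{"type":"number"}},"required":["increments"]}

```bash
ls; mkdir -p pics
cat > h.py <<'E'
import numpy as np, cv2
from station import status, eyes, order, finder, bot
from scipy.spatial.transform import Rotation as Rn
def cam(name):
    s=status.observe(); c=eyes.read_camera(name)
    K=np.array(c["intrinsics"],float); d=np.array(c["distortion"],float)
    if "mount" in c:
        T=np.eye(4); T[:3,:3]=Rn.from_euler("xyz",s["orientation"]).as_matrix(); T[:3,3]=s["tcp_pos"]
        W=T@np.array(c["mount"]); R=W[:3,:3].T; t=-R@W[:3,3]
    else:
        R=cv2.Rodrigues(np.array(c["rvec"],float))[0]; t=np.array(c["tvec"],float).ravel()
    return dict(f=c["frame"],K=K,d=d,R=R,t=t,s=s)
def ray(c,px):
    u=cv2.undistortPoints(np.array(px,float).reshape(-1,1,2),c["K"],c["d"]).reshape(-1,2)
    D=np.c_[u,np.ones(len(u))]@c["R"]; return -c["R"].T@c["t"],D
def atz(c,px,z):
    o,D=ray(c,px); return o+D*((z-o[2])/D[:,2])[:,None]
def proj(c,P):
    return cv2.projectPoints(np.array(P,float).reshape(-1,1,3),cv2.Rodrigues(c["R"])[0],c["t"],c["K"],c["d"])[0].reshape(-1,2)
def save(c,n): cv2.imwrite(f"pics/{n}.png",c["f"][:,:,::-1])
E
python3 - <<'E'
from h import *
s=status.observe(); print(s, bot.hold_point_z)
for n in ("top","side","wrist"):
    c=cam(n); save(c,n+"0")
    print(n,"cam pos",(-c["R"].T@c["t"]).round(3))
    for l in ("plate","block","collar_tall","collar_mid_center","collar_low_center","nut","fence_long","fence_short","stud_foot"):
        r=finder.trace(l,n)
        for q in r[:3]: print(" ",l,round(q["p"],2),q["box"],int(q["pixels"].sum()))
E
```

```text
pics
{'t': 0.0, 'qpos': array([-1.41413657e+00,  1.59052458e-01,  1.59821825e+00, -5.22736835e-07,
        1.38617827e+00, -2.10111037e-01]), 'qd': array([ 0.00028785, -0.00020921, -0.00027284,  0.00040705,  0.00097675,
       -0.00013123]), 'tau': array([ 3.10365967e-04, -3.85578597e+01, -3.22103977e+01,  7.01101567e-02,
        3.79926595e-02, -1.31449251e-04]), 'tcp_pos': array([ 0.20607239, -0.53614353,  0.213624  ]), 'orientation': array([-3.13977704e+00, -3.86668885e-04,  3.66770542e-01]), 'wrist_force': array([-0.29175487,  0.17395618,  0.16004057]), 'ft_torque': array([ 0.02941359,  0.00330074, -0.01331502]), 'finger_force': 0.0, 'grip_width': 0.9987192436455186} 0.0187
top cam pos [0.363 0.026 1.118]
  plate 0.67 [237.4, 175.2, 85.2, 87.1] 5424
  block 0.81 [277.7, 211.3, 26.1, 30.9] 475
  block 0.51 [395.0, 173.1, 17.9, 16.1] 157
  collar_tall 0.47 [396.7, 171.3, 11.3, 13.1] 141
  collar_low_center 0.54 [395.1, 227.4, 11.7, 15.7] 109
  nut 0.51 [271.0, 252.2, 7.2, 8.4] 39
  fence_long 0.88 [246.3, 191.4, 12.9, 54.2] 284
  fence_short 0.53 [255.3, 186.7, 31.2, 5.9] 167
  stud_foot 0.71 [278.9, 209.7, 25.2, 32.6] 518
  stud_foot 0.6 [238.0, 172.9, 83.5, 90.8] 5166
side cam pos [0.098 0.721 0.847]
  plate 0.91 [265.7, 214.4, 99.9, 72.4] 3592
  plate 0.5 [314.3, 221.1, 24.6, 27.6] 612
  block 0.73 [313.6, 218.7, 24.8, 30.5] 604
  collar_tall 0.65 [312.6, 223.3, 27.6, 29.7] 624
  collar_tall 0.5 [337.1, 163.6, 8.7, 11.3] 105
  collar_low_center 0.44 [372.0, 188.2, 8.4, 2.8] 47
  fence_long 0.85 [275.0, 247.9, 51.7, 22.2] 309
  fence_long 0.47 [313.5, 217.1, 27.0, 33.3] 646
  fence_short 0.47 [279.8, 223.9, 13.5, 27.6] 123
  stud_foot 0.87 [316.3, 218.6, 26.2, 29.8] 555
wrist cam pos [ 0.283 -0.507  0.384]
```

Run:
```python
import cv2
a=cv2.imread("pics/top0.png")[150:290,215:445]; cv2.imwrite("pics/top0c.png",cv2.resize(a,None,fx=3.4,fy=3.4,interpolation=cv2.INTER_CUBIC))
```

```text
(no output)
```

View pics/top0c.png

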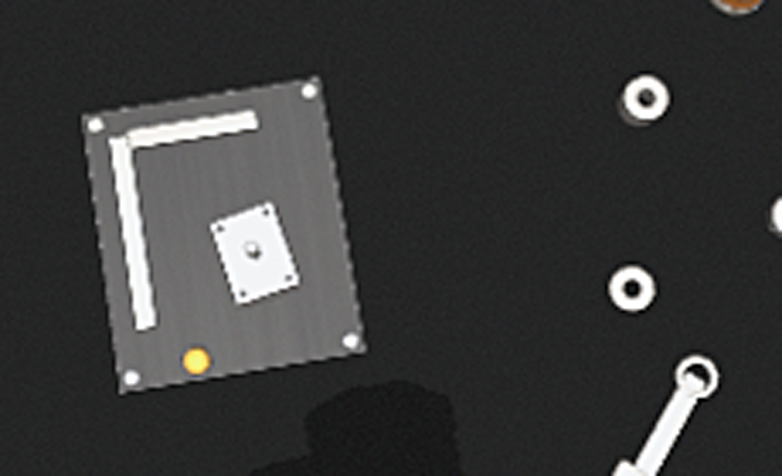

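View pics/wrist0.png

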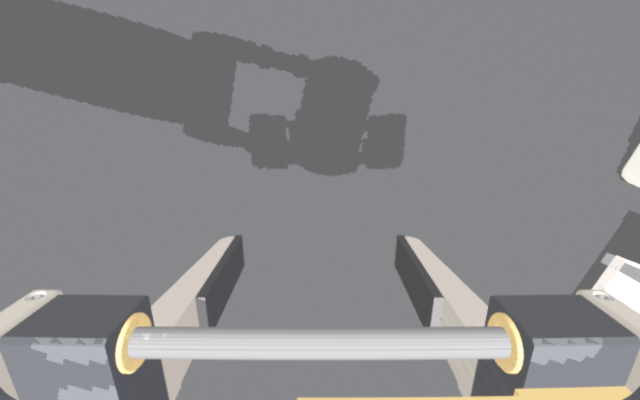

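Run:
```python
import cv2, numpy as np
from h import *
a=cv2.imread("pics/top0.png")[140:270,370:500]; b=cv2.imread("pics/side0.png")[140:290,255:405]
r=lambda x:cv2.resize(x,(395,395*x.shape[0]//x.shape[1]),interpolation=cv2.INTER_CUBIC)
cv2.imwrite("pics/z1.png",np.hstack([r(a),r(b)]))
c=cam("top")
z=lambda u,v:(215+u/3.4,150+v/3.4)
print("collarA top z=.03",atz(c,[z(646,97)],.03),"B",atz(c,[z(632,288)],.018))
print("block top corners",atz(c,[z(271,204),z(210,225),z(238,304),z(299,284)],.058).round(4).tolist())
print("plate",atz(c,[z(318,80),z(82,117),z(122,392),z(366,350)],.008).round(4).tolist())
print("studtip",atz(c,[z(254,251)],.094), "nut",atz(c,[z(196,361)],.02))
```

```text
collarA top z=.03 [[ 0.61855467 -0.20537593  0.03      ]] B [[ 0.47079915 -0.19653539  0.018     ]]
block top corners [[0.5217, 0.0809, 0.058], [0.5045, 0.1256, 0.058], [0.4464, 0.1024, 0.058], [0.4625, 0.0579, 0.058]]
plate [[0.6296, 0.05, 0.008], [0.5939, 0.2348, 0.008], [0.3806, 0.1917, 0.008], [0.4179, 0.0062, 0.008]]
studtip [[0.48184361 0.08989329 0.094     ]] nut [[0.40524183 0.13515733 0.02      ]]
```

View pics/z1.png

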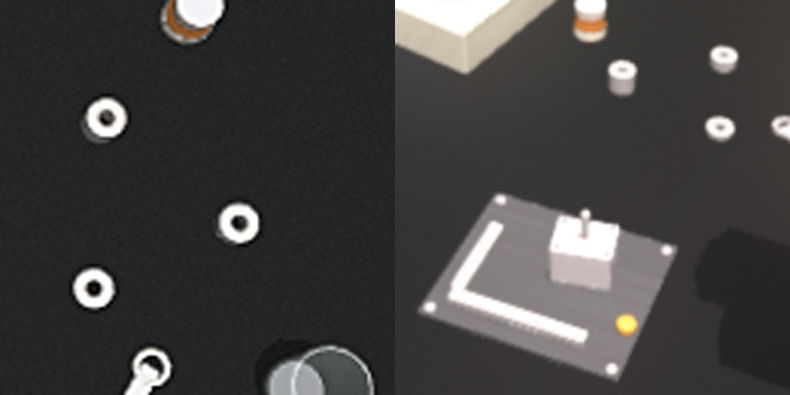

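The top view shows the plate turned about 0.20 rad, with its corner at upper left. The block is near crop pixel (254,251), and the three collars are on the right. In the side view the tall collar is the one nearest the jar, at about (0.619, -0.205). I'm moving towards it at height, to look with the wrist camera.

Emit:
{"op": "apply_moves", "data": {"increments": [{"linear": [3,-1,0],"yaw": 0},{"linear": [6,-2.1,0],"yaw": 0},{"linear": [9,-3.2,0],"yaw": 0},{"linear": [12,-4.2,0],"yaw": 0},{"linear": [15,-5.3,0],"yaw": 0}], "fingers": 1, "newtons": 20}}

```text
t: 2.05
tcp_pos: [0.3281, -0.4327, 0.2147]
orientation: [3.141, -0.0, 0.367]
wrist_force: [0.7, -0.5, 0.1]
grip_width: 0.999
finger_force: 0.0
```

Emit:
{"op": "apply_moves", "data": {"increments": [{"linear": [3,-1,0],"yaw": 0},{"linear": [6,-2.1,0],"yaw": 0},{"linear": [9,-3.2,0],"yaw": 0},{"linear": [12,-4.2,0],"yaw": 0},{"linear": [15,-5.3,0],"yaw": 0}]}}

```text
t: 2.55
tcp_pos: [0.4492, -0.3293, 0.2147]
orientation: [3.141, -0.0, 0.367]
wrist_force: [0.5, 0.1, 0.5]
grip_width: 1.001
finger_force: 0.0
```

Emit:
{"op": "apply_moves", "data": {"increments": [{"linear": [3,-1,0],"yaw": 0},{"linear": [6,-2.1,0],"yaw": 0},{"linear": [9,-3.5,0],"yaw": 0},{"linear": [12,-4.8,0],"yaw": 0},{"linear": [14,-5.5,0],"yaw": 0}]}}

```text
t: 3.05
tcp_pos: [0.5604, -0.2268, 0.2146]
orientation: [-3.141, -0.0, 0.368]
wrist_force: [-0.4, -0.9, -0.2]
grip_width: 1.001
finger_force: 0.0
```

Run:
```python
from h import *
c=cam("wrist"); save(c,"w1"); s=c["s"]; print(s["t"],s["tcp_pos"],s["orientation"])
print(proj(c,[[.6186,-.2054,.03],[.6186,-.2054,0]]))
for l in("collar_tall","jar","collar_mid_center"):
  for q in finder.trace(l,"wrist"): print(l,q["p"],q["box"])
c=cam("top"); 
for l in("flask","jar"):
  for q in finder.trace(l,"top"): print(l,q["p"],q["box"])
```

```text
3.05 [ 0.56043736 -0.22679466  0.21458454] [-3.14130876e+00 -3.67710693e-04  3.68380111e-01]
[[319.72986598 124.95730374]
 [319.66683077 123.47580266]]
collar_tall 0.74 [304.4, 109.5, 32.9, 31.8]
jar 0.76 [397.5, 39.8, 50.9, 45.3]
collar_mid_center 0.65 [368.3, 206.7, 24.9, 31.2]
jar 0.87 [421.9, 133.3, 22.4, 23.9]
```

View pics/w1.png

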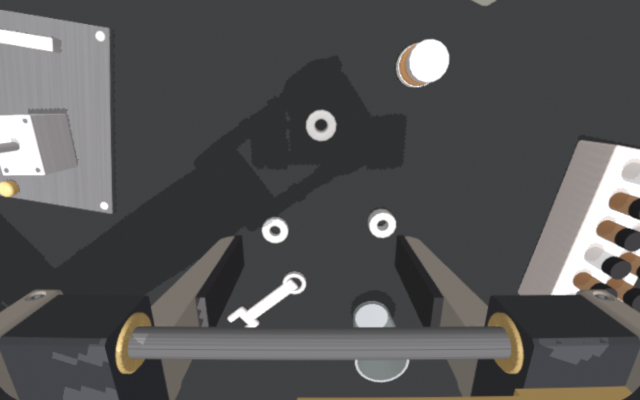

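The wrist view shows the tall collar at (321,125), within 1 px of where my estimate projects. The fingers are clear of the jar at (423,62). I'm descending and gripping.

Emit:
{"op": "apply_moves", "data": {"increments": [{"linear": [2.5,0.1,2],"yaw": 0},{"linear": [5,0.2,4],"yaw": 0},{"linear": [6.2,0.2,8],"yaw": 0},{"linear": [6.2,0.2,11],"yaw": 0},{"linear": [6.2,0.2,13],"yaw": 0}]}}

```text
t: 3.9
tcp_pos: [0.6161, -0.2083, 0.0815]
orientation: [-3.139, 0.003, 0.366]
wrist_force: [0.1, 0.0, -0.5]
grip_width: 0.999
finger_force: 0.0
```

Emit:
{"op": "apply_moves", "data": {"increments": [{"linear": [0,0,3],"yaw": 0},{"linear": [0,0,5.5],"yaw": 0},{"linear": [0,0,6.8],"yaw": 0},{"linear": [0,0,7.5],"yaw": 0},{"linear": [0,0,7.5],"yaw": 0}]}}

```text
t: 4.4
tcp_pos: [0.6174, -0.2086, 0.0094]
orientation: [-3.141, 0.0, 0.366]
wrist_force: [-0.2, 0.7, -0.2]
grip_width: 1.0
finger_force: 0.0
```

Emit:
{"op": "apply_moves", "data": {"increments": [{"linear": [0,0,0],"yaw": 0},{"linear": [0,0,0],"yaw": 0},{"linear": [0,0,0],"yaw": 0},{"linear": [0,0,0],"yaw": 0},{"linear": [0,0,0],"yaw": 0}], "fingers": -1, "newtons": 25}}

```text
t: 4.9
tcp_pos: [0.618, -0.2084, 0.01]
orientation: [3.141, -0.0, 0.367]
wrist_force: [0.4, 1.1, -0.7]
grip_width: 0.587
finger_force: 0.0
```

Emit:
{"op": "apply_moves", "data": {"increments": [{"linear": [0,0,0],"yaw": 0},{"linear": [0,0,0],"yaw": 0},{"linear": [0,0,0],"yaw": 0},{"linear": [0,0,0],"yaw": 0},{"linear": [0,0,0],"yaw": 0}]}}

```text
t: 5.4
tcp_pos: [0.6176, -0.2081, 0.0095]
orientation: [-3.141, 0.0, 0.367]
wrist_force: [-0.8, 0.9, 1.0]
grip_width: 0.358
finger_force: 25.0
```

Emit:
{"op": "apply_moves", "data": {"increments": [{"linear": [0,0,-2],"yaw": 0},{"linear": [0,0,-5],"yaw": 0},{"linear": [0,0,-9],"yaw": 0},{"linear": [0,0,-13],"yaw": 0},{"linear": [0,0,-17],"yaw": 0}]}}

```text
t: 5.9
tcp_pos: [0.6173, -0.2082, 0.1805]
orientation: [-3.141, 0.001, 0.367]
wrist_force: [0.8, -0.2, -2.3]
grip_width: 0.358
finger_force: 25.0
```

Emit:
{"op": "apply_moves", "data": {"increments": [{"linear": [-0.8,-3,-2],"yaw": 0},{"linear": [-1.6,-6.5,-3.5],"yaw": 0},{"linear": [-2.4,-10,-3.5],"yaw": 0},{"linear": [-3.2,-13.5,-3.5],"yaw": 0},{"linear": [-4,-17,-3.5],"yaw": 0}]}}

```text
t: 6.4
tcp_pos: [0.5183, -0.0629, 0.2142]
orientation: [-3.141, 0.0, 0.367]
wrist_force: [0.7, -0.4, -1.1]
grip_width: 0.361
finger_force: 25.0
```

Emit:
{"op": "apply_moves", "data": {"increments": [{"linear": [-0.8,-3.5,0],"yaw": 0},{"linear": [-1.6,-7,0],"yaw": 0},{"linear": [-2.4,-10.5,0],"yaw": 0},{"linear": [-3.2,-13.5,0],"yaw": 0},{"linear": [-4.1,-15.7,0],"yaw": 0}]}}

```text
t: 6.9
tcp_pos: [0.4236, 0.0693, 0.2142]
orientation: [-3.141, 0.0, 0.368]
wrist_force: [1.4, -0.0, -1.5]
grip_width: 0.36
finger_force: 25.0
```

Emit:
{"op": "apply_moves", "data": {"increments": [{"linear": [0,0,0],"yaw": 0},{"linear": [0,0,0],"yaw": 0}]}}

```text
t: 7.1
tcp_pos: [0.4249, 0.0678, 0.2145]
orientation: [3.141, -0.0, 0.368]
wrist_force: [-0.2, -0.6, -2.1]
grip_width: 0.36
finger_force: 25.0
```

Run:
```python
from h import *
c=cam("wrist"); save(c,"w2"); s=c["s"]; print(s["t"],s["tcp_pos"],s["orientation"],s["grip_width"])
p=s["tcp_pos"]
print(proj(c,[p,p+[0,0,.02],[.4825,.0905,.094],[.4838,.0917,.058]]))
```

```text
7.1 [0.42490444 0.06784066 0.21449191] [ 3.14089103e+00 -2.73947692e-04  3.67584465e-01] 0.3600535480171356
[[318.72758528 249.34809374]
 [318.74353657 265.75457762]
 [318.20671681 129.19790667]
 [317.60968647 124.99952088]]
```

View pics/w2.png

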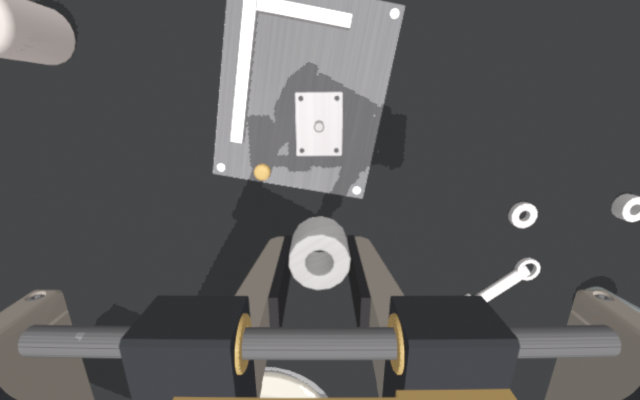

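The wrist view shows the collar held square with its bore near (319,263), and the stud at about (319,127) with the block edges aligned to the tool. I'll measure both sub-pixel.

Run:
```python
import cv2,numpy as np
a=cv2.imread("pics/w2.png")
r=lambda x,f:cv2.resize(x,None,fx=f,fy=f,interpolation=cv2.INTER_CUBIC)
A=a[85:165,285:355]; B=a[212:292,285:355]   # 70x80
cv2.imwrite("pics/w2z.png",np.hstack([r(A,5.5),r(B,5.5)]))
```

```text
(no output)
```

View pics/w2z.png

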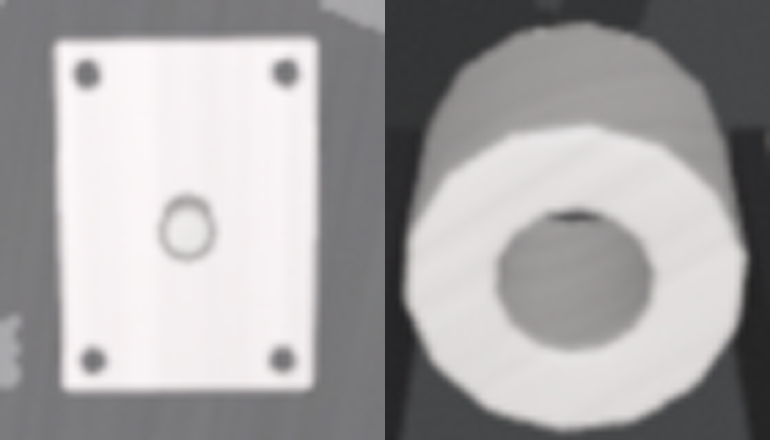

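```bash
cat >> h.py <<'E'
def intool(s,P):
    R=Rn.from_euler("xyz",s["orientation"]).as_matrix(); return (np.atleast_2d(P)-s["tcp_pos"])@R
E
python3 - <<'E'
from h import *
c=cam("wrist"); s=c["s"]; tz=s["tcp_pos"][2]
A=lambda u,v:(285+u/5.5,85+v/5.5); B=lambda u,v:(285+(u-385)/5.5,212+v/5.5)
print("collar top in tool", intool(s,atz(c,[B(575,281),B(575,277.5)],tz+.0205)).round(4))
# collar left/right edges top
print(intool(s,atz(c,[B(405,270),B(745,270)],tz+.0205)).round(4))
st=atz(c,[A(187,233)],.094); print("stud",st, intool(s,st).round(4))
k=atz(c,[A(55,40),A(317,40),A(312,389),A(63,389)],.058); print(k.round(4).tolist(), k.mean(0)); print("ctr tool",intool(s,k.mean(0)).round(4))
e=k[0]-k[3]; e2=k[1]-k[2]; print([np.arctan2(v[1],v[0]) for v in (e,e2)], np.linalg.norm(e),np.linalg.norm(e2),np.linalg.norm(k[0]-k[1]),np.linalg.norm(k[2]-k[3]))
E
```

```text
collar top in tool [[ 0.0019  0.0004 -0.0205]
 [ 0.0023  0.0004 -0.0205]]
[[ 0.0031 -0.0161 -0.0205]
 [ 0.0031  0.017  -0.0205]]
stud [[0.48463669 0.090008   0.094     ]] [[0.0635 0.0002 0.1206]]
[[0.5057, 0.1236, 0.058], [0.5227, 0.0795, 0.058], [0.4638, 0.0564, 0.058], [0.4468, 0.1008, 0.058]] [0.4847714  0.09005691 0.058     ]
ctr tool [[0.0636 0.0002 0.1566]]
[np.float64(0.36972032610361627), np.float64(0.3737425325892417)] 0.06325576663226039 0.06326830749682641 0.04735097192060395 0.047605477655174554
```

Emit:
{"op": "apply_moves", "data": {"increments": [{"linear": [2.5,0,1],"yaw": 0},{"linear": [5,0,3],"yaw": 0},{"linear": [6.1,0,6],"yaw": 0},{"linear": [6.1,0,9],"yaw": 0},{"linear": [6.1,0,10.2],"yaw": 0}]}}

```text
t: 7.7
tcp_pos: [0.4803, 0.0892, 0.1092]
orientation: [-3.139, 0.005, 0.366]
wrist_force: [-0.0, 0.2, -1.5]
grip_width: 0.363
finger_force: 25.0
```

Emit:
{"op": "apply_moves", "data": {"increments": [{"linear": [0,0,0],"yaw": 0},{"linear": [0,0,0.4],"yaw": 0},{"linear": [0,0,0.8],"yaw": 0},{"linear": [0,0,1.2],"yaw": 0},{"linear": [0,0,1.5],"yaw": 0}]}}

```text
t: 8.2
tcp_pos: [0.4822, 0.0898, 0.098]
orientation: [3.141, -0.001, 0.367]
wrist_force: [-0.5, 0.5, -1.7]
grip_width: 0.369
finger_force: 25.0
```

Emit:
{"op": "apply_moves", "data": {"increments": [{"linear": [0,0,0.6],"yaw": 0},{"linear": [0,0,1.2],"yaw": 0},{"linear": [0,0,1.8],"yaw": 0},{"linear": [0,0,2.3],"yaw": 0},{"linear": [0,0,2.6],"yaw": 0}]}}

```text
t: 8.7
tcp_pos: [0.4814, 0.0898, 0.0708]
orientation: [-3.141, 0.001, 0.367]
wrist_force: [0.4, 0.5, -2.1]
grip_width: 0.364
finger_force: 25.0
```

Emit:
{"op": "apply_moves", "data": {"increments": [{"linear": [0,0,0.1],"yaw": 0},{"linear": [0,0,0.2],"yaw": 0},{"linear": [0,0,0.3],"yaw": 0},{"linear": [0,0,0.3],"yaw": 0}]}}

```text
t: 9.1
tcp_pos: [0.4819, 0.0898, 0.0687]
orientation: [3.142, -0.0, 0.367]
wrist_force: [-0.3, 0.4, -1.7]
grip_width: 0.364
finger_force: 25.0
```

Emit:
{"op": "apply_moves", "data": {"increments": [{"linear": [0,0,0.05],"yaw": 0},{"linear": [0,0,0.1],"yaw": 0},{"linear": [0,0,0.1],"yaw": 0}]}}

```text
t: 9.4
tcp_pos: [0.4818, 0.0898, 0.0676]
orientation: [-3.142, 0.0, 0.367]
wrist_force: [-0.5, -0.8, -2.1]
grip_width: 0.361
finger_force: 25.0
```

Emit:
{"op": "apply_moves", "data": {"increments": [{"linear": [0,0,0],"yaw": 0},{"linear": [0,0,0],"yaw": 0},{"linear": [0,0,0],"yaw": 0},{"linear": [0,0,0],"yaw": 0},{"linear": [0,0,0],"yaw": 0}], "fingers": 1}}

```text
t: 9.9
tcp_pos: [0.482, 0.0898, 0.0677]
orientation: [3.141, -0.0, 0.367]
wrist_force: [1.4, 0.3, 1.0]
grip_width: 0.776
finger_force: 0.0
```

Emit:
{"op": "apply_moves", "data": {"increments": [{"linear": [0,0,0],"yaw": 0},{"linear": [0,0,0],"yaw": 0},{"linear": [0,0,0],"yaw": 0},{"linear": [0,0,0],"yaw": 0},{"linear": [0,0,0],"yaw": 0}]}}

```text
t: 10.4
tcp_pos: [0.4818, 0.0898, 0.0676]
orientation: [-3.142, 0.0, 0.367]
wrist_force: [-0.1, -0.8, 0.5]
grip_width: 1.001
finger_force: 0.0
```

Run:
```python
from h import *
s=status.observe(); print(s["t"],s["tcp_pos"],s["grip_width"])
o=[]
for n in("top","side"):
    c=cam(n); u,v=proj(c,[[.4845,.09,.07]])[0].astype(int); print(n,u,v); o.append(cv2.resize(c["f"][v-40:v+40,u-40:u+40,::-1],(395,395),interpolation=cv2.INTER_CUBIC))
cv2.imwrite("pics/p3.png",np.hstack(o))
```

```text
10.4 [0.48181576 0.08979786 0.06758987] 1.0006323092397944
top 290 223
side 327 226
```

View pics/p3.png

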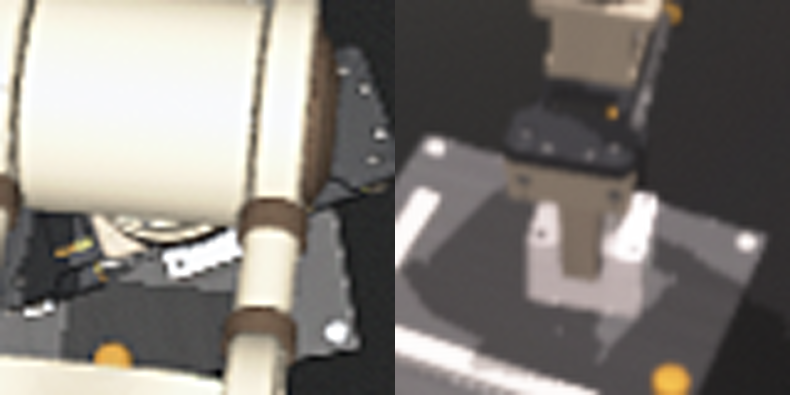

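The arm hides the collar in both of these views, so I'm backing off to check it with the wrist camera and to measure the fences at the same time.

Emit:
{"op": "apply_moves", "data": {"increments": [{"linear": [0,0,-2.5],"yaw": 0},{"linear": [0,0,-5.5],"yaw": 0},{"linear": [0,0,-9],"yaw": 0},{"linear": [-2,0,-12],"yaw": 0},{"linear": [-5,0,-14.5],"yaw": 0}]}}

```text
t: 11.0
tcp_pos: [0.4357, 0.0718, 0.2147]
orientation: [3.141, -0.002, 0.368]
wrist_force: [0.6, -0.9, -0.0]
grip_width: 0.997
finger_force: 0.0
```

Emit:
{"op": "apply_moves", "data": {"increments": [{"linear": [-1.1,0,-0.2],"yaw": 0},{"linear": [-1.1,0,-0.2],"yaw": 0},{"linear": [-1.1,0,-0.2],"yaw": 0}]}}

```text
t: 11.3
tcp_pos: [0.425, 0.068, 0.2143]
orientation: [-3.141, -0.0, 0.366]
wrist_force: [-0.3, 0.1, -0.6]
grip_width: 1.002
finger_force: 0.0
```

Run:
```python
from h import *
c=cam("wrist"); save(c,"w4"); s=c["s"]; print(s["t"],s["tcp_pos"],s["orientation"])
a=c["f"][0:200,205:411,::-1]; cv2.imwrite("pics/w4z.png",cv2.resize(a,None,fx=3,fy=3,interpolation=cv2.INTER_CUBIC)[:600])
# predicted plate features
th=.2; R=np.array([[np.cos(th),-np.sin(th)],[np.sin(th),np.cos(th)]])
P=lambda x,y,z:np.r_[np.array([.5055,.1207])+R@[x,y],z]
q=proj(c,[P(75,60,20)*0+P(.075,.06,.02),P(-.075,.06,.02),P(.075,-.04,.02)]); print(((q-[205,0])*3).round(1))
```

```text
11.3 [0.42496528 0.06797021 0.21429503] [-3.14144923e+00 -6.94593558e-05  3.66493808e-01]
[[147.8  30.3]
 [105.8 457.2]
 [431.4  83. ]]
```

View pics/w4z.png

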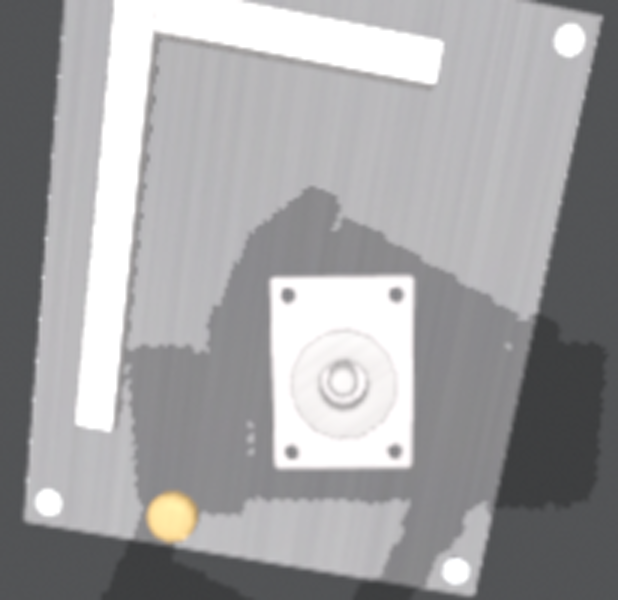

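The collar sits flat around the stud, with its ring centred on the block at about (343,383) in the crop. The fence inner corner shows at (154,32), the long fence's end at (113,431), and the short fence's end at (436,85).

Run:
```python
from h import *
c=cam("wrist"); s=c["s"]
F=lambda u,v:(205+(u-1)/3,(v-1)/3)
k=atz(c,[F(154,32),F(113,431),F(436,85)],.02); print("fence pts",k.round(4).tolist())
l=k[0]-k[1]; sh=k[0]-k[2]
print("yaw long",np.arctan2(l[1],l[0]),np.linalg.norm(l),"yaw short",np.arctan2(sh[1],sh[0])-np.pi/2,np.linalg.norm(sh))
b=atz(c,[F(269,277),F(414,275),F(412,467),F(275,468)],.058); m=b.mean(0); print("block",m, [np.arctan2(v[1],v[0]) for v in(b[0]-b[3],b[1]-b[2])])
print("tool",intool(s,m))
th=.5*(np.arctan2(l[1],l[0])+np.arctan2(sh[1],sh[0])-np.pi/2)
R=np.array([[np.cos(th),-np.sin(th)],[np.sin(th),np.cos(th)]])
print("th",th,"block in corner frame mm",R.T@(m-k[0])[:2]*1000, "home world", k[0][:2]+R@[-.032,-.024])
```

```text
fence pts [[0.5672, 0.1927, 0.02], [0.4309, 0.1655, 0.02], [0.5868, 0.0953, 0.02]]
yaw long 0.19700137206443727 0.1390141350078677 yaw short 0.19841544884947626 0.09935804802762961
block [0.48460086 0.09103774 0.058     ] [np.float64(0.3780216882938037), np.float64(0.3779722321458085)]
tool [[6.40639556e-02 4.59830980e-05 1.55914307e-01]]
th 0.19770841045695675 block in corner frame mm [-100.94755902  -83.4385279 ] home world [0.54053018 0.16286124]
```

Emit:
{"op": "apply_moves", "data": {"increments": [{"linear": [3,0,1],"yaw": 0},{"linear": [6.4,0,3],"yaw": 0},{"linear": [6.4,0,6.5],"yaw": 0},{"linear": [6.4,0,9.5],"yaw": 0},{"linear": [6.4,0,11.5],"yaw": 0}]}}

```text
t: 11.9
tcp_pos: [0.4831, 0.0914, 0.096]
orientation: [-3.139, 0.005, 0.367]
wrist_force: [0.4, -0.4, 0.6]
grip_width: 1.002
finger_force: 0.0
```

Emit:
{"op": "apply_moves", "data": {"increments": [{"linear": [0,0,2],"yaw": 0},{"linear": [0,0,4],"yaw": 0},{"linear": [0,0,6],"yaw": 0},{"linear": [0,0,7.3],"yaw": 0},{"linear": [0,0,7.3],"yaw": 0}]}}

```text
t: 12.4
tcp_pos: [0.4827, 0.0911, 0.0242]
orientation: [-3.139, 0.005, 0.367]
wrist_force: [-1.1, -1.9, -0.2]
grip_width: 1.002
finger_force: 0.0
```

Emit:
{"op": "apply_moves", "data": {"increments": [{"linear": [0,0,0],"yaw": 0},{"linear": [0,0,0],"yaw": 0},{"linear": [0,0,0],"yaw": 0},{"linear": [0,0,0],"yaw": 0},{"linear": [0,0,0],"yaw": 0}], "fingers": -1, "newtons": 20}}

```text
t: 12.9
tcp_pos: [0.485, 0.0908, 0.0271]
orientation: [3.141, -0.001, 0.367]
wrist_force: [0.6, -0.4, -0.5]
grip_width: 0.589
finger_force: 0.0
```

Emit:
{"op": "apply_moves", "data": {"increments": [{"linear": [0,0,0],"yaw": 0},{"linear": [0,0,0],"yaw": 0},{"linear": [0,0,0],"yaw": 0},{"linear": [0,0,0],"yaw": 0},{"linear": [0,0,0],"yaw": 0}]}}

```text
t: 13.4
tcp_pos: [0.4848, 0.0909, 0.0269]
orientation: [-3.142, -0.0, 0.367]
wrist_force: [-1.3, 1.6, 3.9]
grip_width: 0.519
finger_force: 20.0
```

Emit:
{"op": "apply_moves", "data": {"increments": [{"linear": [0,0,0],"yaw": 0.04},{"linear": [0,0,0],"yaw": 0.08},{"linear": [0,0,0],"yaw": 0.12},{"linear": [0,0,0],"yaw": 0.15},{"linear": [0,0,0],"yaw": 0.169}]}}

```text
t: 13.9
tcp_pos: [0.485, 0.0908, 0.0269]
orientation: [3.141, -0.001, 0.197]
wrist_force: [-0.3, 0.3, 4.5]
grip_width: 0.52
finger_force: 20.0
```

Emit:
{"op": "apply_moves", "data": {"increments": [{"linear": [0,0,0],"yaw": 0},{"linear": [0.8,-0.7,0],"yaw": 0},{"linear": [1.6,-1.4,0],"yaw": 0},{"linear": [2.4,-2.1,0],"yaw": 0},{"linear": [3.2,-2.8,0],"yaw": 0}]}}

```text
t: 14.4
tcp_pos: [0.5105, 0.1239, 0.0269]
orientation: [3.14, 0.001, 0.198]
wrist_force: [-3.9, -4.2, 7.7]
grip_width: 0.517
finger_force: 20.0
```

Emit:
{"op": "apply_moves", "data": {"increments": [{"linear": [0.8,-0.7,0],"yaw": 0},{"linear": [1.6,-1.4,0],"yaw": 0},{"linear": [2.2,-1.9,0],"yaw": 0},{"linear": [2.8,-2.3,0],"yaw": 0},{"linear": [2.8,-2.3,0],"yaw": 0}]}}

```text
t: 14.9
tcp_pos: [0.5342, 0.153, 0.0269]
orientation: [3.141, -0.001, 0.199]
wrist_force: [-0.1, 0.8, 5.5]
grip_width: 0.524
finger_force: 20.0
```

Run:
```python
from h import *
c=cam("wrist"); save(c,"w5"); s=c["s"]; print(s["t"],s["tcp_pos"],s["orientation"],s["wrist_force"],s["grip_width"])
d=np.array([.5672,.1927])-s["tcp_pos"][:2]; th=.198; print("corner from TCP plate axes",d@[np.cos(th),np.sin(th)],d@[-np.sin(th),np.cos(th)])
```

```text
14.9 [0.534175   0.15297333 0.02689228] [ 3.14140324e+00 -9.90573580e-04  1.98565700e-01] [-0.10355821  0.83716916  5.49260627] 0.5237463431404745
corner from TCP plate axes 0.04019434647594179 0.03245417859101115
```

View pics/w5.png

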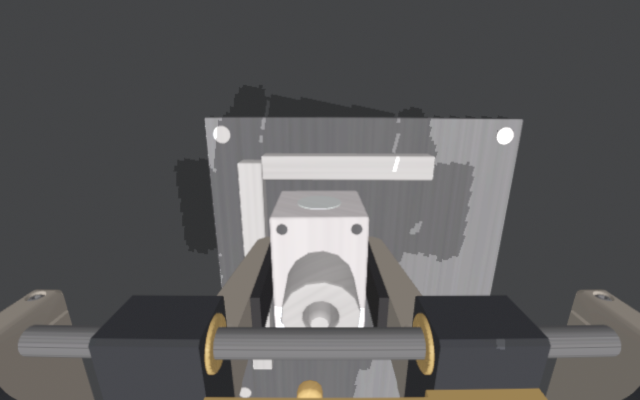

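The block is square to the plate, with about 8 mm left to each fence. I'm closing in slowly and watching the force.

Emit:
{"op": "apply_moves", "data": {"increments": [{"linear": [0.2,-0.2,0],"yaw": 0},{"linear": [0.35,-0.35,0],"yaw": 0},{"linear": [0.5,-0.5,0],"yaw": 0},{"linear": [0.65,-0.65,0],"yaw": 0},{"linear": [0.7,-0.7,0],"yaw": 0}]}}

```text
t: 15.45
tcp_pos: [0.5386, 0.1599, 0.0269]
orientation: [3.14, 0.001, 0.198]
wrist_force: [-3.1, -4.6, 8.2]
grip_width: 0.522
finger_force: 20.0
```

Emit:
{"op": "apply_moves", "data": {"increments": [{"linear": [0.05,-0.05,0],"yaw": 0},{"linear": [0.1,-0.1,0],"yaw": 0},{"linear": [0.15,-0.15,0],"yaw": 0},{"linear": [0.2,-0.2,0],"yaw": 0},{"linear": [0.2,-0.2,0],"yaw": 0}]}}

```text
t: 15.95
tcp_pos: [0.5402, 0.1622, 0.0269]
orientation: [3.14, 0.001, 0.198]
wrist_force: [-2.8, -4.5, 8.2]
grip_width: 0.52
finger_force: 20.0
```

Emit:
{"op": "apply_moves", "data": {"increments": [{"linear": [0.05,-0.05,0],"yaw": 0},{"linear": [0.1,-0.1,0],"yaw": 0},{"linear": [0.15,-0.15,0],"yaw": 0},{"linear": [0.15,-0.15,0],"yaw": 0}]}}

```text
t: 16.35
tcp_pos: [0.5414, 0.1639, 0.0269]
orientation: [3.14, 0.001, 0.198]
wrist_force: [-3.2, -4.3, 8.7]
grip_width: 0.521
finger_force: 20.0
```

```bash
cat > st.py <<'E'
from h import *
s=status.observe(); th=.198; R=np.array([[np.cos(th),np.sin(th)],[-np.sin(th),np.cos(th)]])
print(s["t"],"tcp in corner mm",R@(s["tcp_pos"][:2]-[.5672,.1927])*1000,"F plate",R@s["wrist_force"][:2],s["wrist_force"][2],"M",s["ft_torque"],s["orientation"],s["grip_width"])
E
python3 st.py
```

```text
16.35 tcp in corner mm [-30.9760148  -23.10860146] F plate [-3.97440959 -3.57457028] 8.665444765582821 M [-0.55651315  0.38451128 -0.05461597] [3.14006426e+00 1.21180157e-03 1.98168916e-01] 0.5213524055927132
```

Emit:
{"op": "apply_moves", "data": {"increments": [{"linear": [0.05,-0.05,0],"yaw": 0},{"linear": [0.1,-0.1,0],"yaw": 0},{"linear": [0.15,-0.15,0],"yaw": 0},{"linear": [0.15,-0.15,0],"yaw": 0}]}}

```text
t: 16.75
tcp_pos: [0.5415, 0.1642, 0.027]
orientation: [3.138, 0.005, 0.198]
wrist_force: [-8.0, -10.3, 13.4]
grip_width: 0.52
finger_force: 20.0
```

```bash
python3 st.py
```

```text
16.75 tcp in corner mm [-30.83129479 -22.92235308] F plate [-9.85044435 -8.53477862] 13.380842491538758 M [-1.62668858  1.19972103 -0.18207805] [3.13780639 0.00484097 0.19821114] 0.5195214396160984
```

Emit:
{"op": "apply_moves", "data": {"increments": [{"linear": [0.05,-0.05,0],"yaw": 0},{"linear": [0.05,-0.05,0],"yaw": 0},{"linear": [0.05,-0.05,0],"yaw": 0},{"linear": [0.05,-0.05,0],"yaw": 0},{"linear": [0.05,-0.05,0],"yaw": 0}]}}

```text
t: 17.25
tcp_pos: [0.5415, 0.1642, 0.027]
orientation: [3.137, 0.006, 0.198]
wrist_force: [-9.8, -11.7, 14.7]
grip_width: 0.523
finger_force: 20.0
```

```bash
python3 st.py
python3 - <<'E'
from h import *
c=cam("wrist"); cv2.imwrite("pics/w6.png",cv2.resize(c["f"][130:370,210:450,::-1],None,fx=2.4,fy=2.4,interpolation=cv2.INTER_CUBIC))
E
```

```text
17.25 tcp in corner mm [-30.81059806 -22.8930145 ] F plate [-11.85973434  -9.52693663] 14.655424183792428 M [-2.00205443  1.42920695 -0.26826235] [3.13716018 0.00598881 0.19813725] 0.5226721011233585
```

View pics/w6.png

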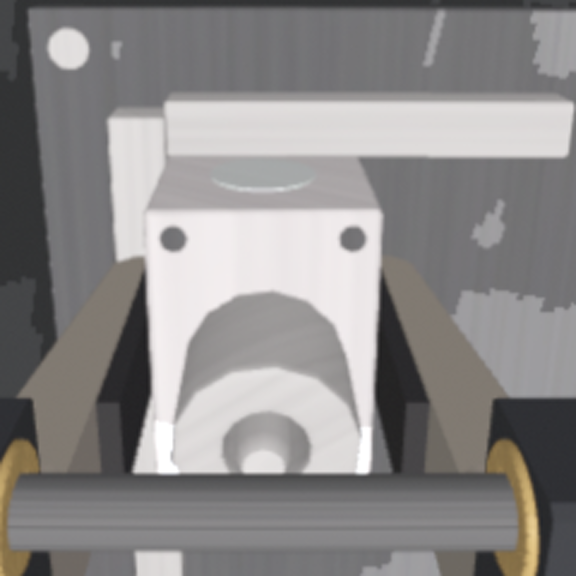

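The block's end face meets the short fence at crop (260,157) and its side meets the long fence. The collar is seated clear of the fingers, and the push is about 10 N on each axis, so I'm handing in.

```bash
python3 -c "
from h import *
print(order.hand_in())"; python3 st.py
```

```text
the job is handed in; nothing more can be done
None
the job is handed in; nothing more can be done
```

I put the tall collar over the stud, pushed the block into the corner flush with both fences, and handed in at about 17 s, still holding it with about 10 N of push along each axis; no verdict came back.

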